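Set the rekeying bench: bowls off the stack into ring rests, padlocks onto the hooks

ROBOT

A 6-joint arm with a two-finger parallel gripper is mounted at the origin on the work surface. World frame = base frame: x ahead of the robot, y to its left, z up, the work surface at z = 0. Lengths are in m, angles in rad, forces in N, time in s.
With the tool pointing down it reaches from about 0.3 to 0.95 m from the base axis. Payload 3.1 kg.
Tool frame: the origin (TCP) lies at the very end of the fingers, on their centre line; the grasp point (between the pads) lies 19 mm behind it; z points along the fingers, y is the line along which they close (so a half turn about z gives the same grasp; the last joint's range is limited). The gripper opens to 85 mm and grips with 20 to 120 N. Pads are 22 mm wide; open, the fingers measure 114 mm over their backs; the gripper's body (76 mm by 85 mm) begins 54 mm behind the grasp point. The pads swing forward as they close: fully open they stand 13 mm farther back than shut.
Start: joints at [-0.07, 0.308, 1.634, -0, 1.2, -0.07], TCP at [0.625, -0, 0.231] pointing down, gripper open.
Joint ranges: [-3.06, 3.06], [-0.79, 1.96], [0.05, 2.63], [-1.19, 4.34], [0.05, 2.64], [-2.94, 2.94]. Speed limits (rad/s): [2.79, 2.79, 3.14, 3.14, 3.14, 3.14].

INTERFACE

Orientations are given as a unit quaternion [x, y, z, w].
In Python, from plant import env gives the robot as it stands.
- The arm moves only by the tool arm_command, never from a script. Its arguments are lists of equal length, an entry for each row: "translation": the shift along the tool's x, y, z in mm, a list of three; "spin": the turn about the tool's z in degrees; "fingers": the finger opening in mm, from 0 to 85.4. In form: {"translation": [[x, y, z], ...], "spin": [spin, ...], "fingers": [fingers, ...]}. A call has 1 to 12 rows; each row is the pose to reach, as a shift and turn from the pose commanded when the call began, along the tool's axes at that moment; what a row does not reach only later rows make up. A row lasts 1/12 s, in which the tool goes at most 41.7 mm and 7.16 degrees, less where a joint would pass 70% of its speed; a pose out of reach is approached as far as the arm can. A call with a gripper value outside its range is refused whole. The fingers move at their own pace and stop on an object; "squeeze" is the grip in N (left out, the last holds). Time passes only in rows, so rows that repeat a pose let the fingers close. It gives the time, the measured TCP pose, the force, the opening and the grip force at its end, in the units of the state.
- env.state(): the state, without advancing time (a new reading comes with each control period).
- env.snapshot(name): name is "scene" or "side" or "wrist"; returns a dict with "color" (420x560x3 uint8, red, green, blue), "intrinsics" (3x3 intrinsics, pixels), "dist_coeffs" ([k1, k2, p1, p2, k3] as OpenCV has them; the pictures are not rectified), "position" and "attitude" of the camera in the world; the wrist camera has in their place "mount" (4x4, takes a point from camera to tool coordinates, whose origin is the TCP and whose axes are the flange's). Camera axes: x right, y down, z forward; pixel columns grow to the right and rows downward; lengths in m; the calibration is good to about 2 mm. A picture is of the moment at which its call begins: read the wrist's pose just before it. There is no depth.
- env.finish_job(): hands the job in; it is judged then, once.
The state is a dict: "t": time; "joint_positions": joint angles; "qvel": joint speeds; "tau": joint torques, N m; "position": TCP position; "orientation": TCP orientation; "contact_force": force on the tool from outside, world axes, zero at the start; "wrist_torque": the same for the moment, N m; "width": finger opening in m; "gripper_force": force on a finger pad.
Only numpy, scipy, OpenCV 4.12 (cv2) and the standard library are available. Lean on these libraries where they do the work, as an engineer would, in place of code of your own. Each camera call takes 0.05 s, during which the arm holds its last target. There are 200 camera calls.

TASK

Get the bench ready for rekeying. Take pinning bowls off the nested stack one at a time, never lifting two together, and set one upright, level and centred in every blue ring rest on the bench; bowls that are not needed stay nested in their stand. Hang every padlock that is standing on the bench by its shackle on a hook of the rack, one padlock to a hook, and leave the other things on the bench where they are.

Things in the scene. Friction and masses are not known exactly. Their poses are not given: they have to be found in the camera images.
- stack_stand: Fixed black plastic tube stand on a dark plate, 76 mm across, 34 mm high, that holds the stack of nested bowls. Origin: centre of its underside on the bench.
- bowl1: Aluminium pinning bowl, 48 mm high, 120 g, bottom one of the 4 nested. Underside: ball of radius 25 mm, weighted. From 30 to 48 mm up, an upright collar 60 mm outside diameter, wall 4 mm, with a red band; its lower edge rests on the collar below (or on the stand, underside 4 mm above the bench). Origin: lowest point of the underside, on the axis; z up.
- bowl2: Bowl like bowl1, second from the bottom of the stack. Nested bowls stand 18 mm above one another, with about 3 mm play sideways. Origin: lowest point of the underside, on the axis; z up.
- bowl3: Bowl like bowl1, third from the bottom. Origin: lowest point of the underside, on the axis; z up.
- bowl4: Bowl like bowl1, the top one at the start. Only the 18 mm collar of the top bowl is free to grip from outside: fingers reaching lower than that also grip the next bowl's collar, of the same diameter. Origin: lowest point of the underside, on the axis; z up.
- ring1: Loose blue ring rest lying on the bench (may be absent), 80 mm across, 25 mm high, 500 g, with a round recess 38 mm wide and 11 mm deep in its top. A bowl seated in it has its underside 16 mm above the bench and its rim 64 mm above the bench. Origin: centre of the ring's underside; z up.
- ring2: Loose blue ring rest lying on the bench (may be absent), 80 mm across, 25 mm high, 500 g, with a round recess 38 mm wide and 11 mm deep in its top. A bowl seated in it has its underside 16 mm above the bench and its rim 64 mm above the bench. Origin: centre of the ring's underside; z up.
- ring3: Loose blue ring rest lying on the bench (may be absent), 80 mm across, 25 mm high, 500 g, with a round recess 38 mm wide and 11 mm deep in its top. A bowl seated in it has its underside 16 mm above the bench and its rim 64 mm above the bench. Origin: centre of the ring's underside; z up.
- padlock1: Loose padlock with a brass body (may be absent), 300 g, standing upright: body 54 mm wide (its y), 32 mm thick (its x), 44 mm high; closed shackle of 7 mm steel bar on top, in the y-z plane, 39 mm wide outside, its top 84 mm above the underside; clear opening 33 mm high, 25 mm wide. Origin: centre of the body's underside; z towards the shackle.
- padlock1_bow (a point): Point on padlock1: the underside of the shackle's top, where it hangs from a hook; 77 mm above the padlock's underside. Axes as the padlock's.
- padlock2: Loose padlock with a blue body (may be absent), 300 g, standing upright: body 54 mm wide (its y), 32 mm thick (its x), 44 mm high; closed shackle of 7 mm steel bar on top, in the y-z plane, 39 mm wide outside, its top 84 mm above the underside; clear opening 33 mm high, 25 mm wide. Origin: centre of the body's underside; z towards the shackle.
- padlock2_bow (a point): Point on padlock2: the underside of the shackle's top, where it hangs from a hook; 77 mm above the padlock's underside. Axes as the padlock's.
- padlock3: Loose padlock with a red body (may be absent), 300 g, standing upright: body 54 mm wide (its y), 32 mm thick (its x), 44 mm high; closed shackle of 7 mm steel bar on top, in the y-z plane, 39 mm wide outside, its top 84 mm above the underside; clear opening 33 mm high, 25 mm wide. Origin: centre of the body's underside; z towards the shackle.
- padlock3_bow (a point): Point on padlock3: the underside of the shackle's top, where it hangs from a hook; 77 mm above the padlock's underside. Axes as the padlock's.
- rack: Fixed steel hook rack: bar 16 mm thick along its y, centred 150 mm above the bench, on two posts 280 mm apart, three hooks 95 mm apart pointing along its -x (towards the robot). Origin: on the bench below the middle of the bar.
- hook1 (a point): Hook 1 (left, +y of the rack): 7 mm round bar from the rack's bar. This point is the top of the bar in the hook's trough, 55 mm out from the bar's axis and 144.5 mm above the bench, where a shackle rests. The hook's turned-up end is 20 mm farther out (rack's -x), its top 13 mm higher. Axes as the rack's.
- hook2 (a point): Hook 2 (middle): 7 mm round bar from the rack's bar. This point is the top of the bar in the hook's trough, 55 mm out from the bar's axis and 144.5 mm above the bench, where a shackle rests. The hook's turned-up end is 20 mm farther out (rack's -x), its top 13 mm higher. Axes as the rack's.
- hook3 (a point): Hook 3 (right, -y of the rack): 7 mm round bar from the rack's bar. This point is the top of the bar in the hook's trough, 55 mm out from the bar's axis and 144.5 mm above the bench, where a shackle rests. The hook's turned-up end is 20 mm farther out (rack's -x), its top 13 mm higher. Axes as the rack's.
- lock_cylinder: Bystander, not part of the job, to be left where it is: brass lock cylinder 30 mm long, 33 mm high. Origin: about the centre of its underside.
- oiler: Bystander, not part of the job, to be left where it is: yellow oil bottle 38 mm across, 100 mm high. Origin: about the centre of its underside.
- mug: Bystander, not part of the job, to be left where it is: blue mug 80 mm across, 90 mm high. Origin: about the centre of its underside.
- screwdriver: Bystander, not part of the job, to be left where it is: orange-handled screwdriver. Origin: about the centre of its underside.

How it is judged:
By the outcome, as a careful person would: the job done as asked, in the order asked, and still so for the second after the job is handed in, with the robot touching nothing.
Of ring1, ring2, ring3 only 2 to 3 are there at a start; the rules pass over those that are not, and their reading is None.
Of padlock1, padlock2, padlock3 only 2 to 3 are there at a start; the rules pass over those that are not, and their reading is None.
At some moment in a run one of ring1, ring2, ring3, padlock1, padlock2, padlock3 may be knocked a few centimetres aside while the robot is not near it.
It also fails if it takes over 210 s, if anything falls off the work surface, if the arm or the gripper's body presses on something with over 40 N, if the wrist force passes 120 N, or if a joint passes its speed limit or range.

## Working session

There is one attempt and no reset: what is moved stays moved. The work goes in short steps, Python scripts to look and compute and a tool call to move; the robot and the scene stay as the last step left them, time stands still between calls to the robot, and variables do not carry over. Pictures are saved under pics/ and viewed, at most 14 in all, crops included, and the job is handed in when it is done.

Besides the shell and the picture viewer there is one more tool, called after ">>>" by a JSON object that holds its "name" and its "arguments", one argument or row to a line. arm_command: Moves the arm, as the interface text tells. Its arguments: {"type":"object","properties":{"translation":{"type":"array"},"spin":{"type":"array"},"fingers":{"type":"array"},"squeeze":{"type":"number"}},"required":["translation","spin","fingers"]}

```bash
ls; mkdir -p pics; python3 - <<'E'
from plant import env
import cv2,numpy as np
s=env.state();print(s['t'],s['position'],s['orientation'],s['width'])
for n in ['scene','side','wrist']:
    d=env.snapshot(n);cv2.imwrite(f'pics/{n}0.png',d['color'][:,:,::-1])
    print(n,{k:np.round(v,4).tolist() for k,v in d.items() if k!='color'})
a=[cv2.imread(f'pics/{n}0.png') for n in ['scene','side']]
E
```

```text
pics
0.0 [6.24153193e-01 2.44418563e-05 2.30038539e-01] [ 0.70711122  0.70710137 -0.00077331 -0.00088572] 0.0852916322508572
scene {'intrinsics': [[409.102, 0.0, 278.223], [0.0, 409.102, 209.9346], [0.0, 0.0, 1.0]], 'dist_coeffs': [-0.0927, 0.0, 0.0, 0.0, 0.0], 'position': [1.2519, -0.2739, 0.9425], 'attitude': [0.7762, 0.512, -0.1934, -0.313]}
side {'intrinsics': [[426.6524, 0.0, 280.1104], [0.0, 426.6524, 210.3335], [0.0, 0.0, 1.0]], 'dist_coeffs': [-0.0272, 0.0, 0.0, 0.0, 0.0], 'position': [0.1512, -0.7574, 0.6539], 'attitude': [0.851, -0.176, 0.1063, -0.4832]}
wrist {'intrinsics': [[370.753, 0.0, 280.6303], [0.0, 370.753, 212.028], [0.0, 0.0, 1.0]], 'dist_coeffs': [-0.0144, 0.0, 0.0, 0.0, 0.0], 'mount': [[-0.0013, -0.9517, -0.3069, 0.0788], [1.0, -0.001, -0.0013, 0.0015], [0.0009, -0.3069, 0.9517, -0.1437], [0.0, 0.0, 0.0, 1.0]]}
```

View pics/scene0.png

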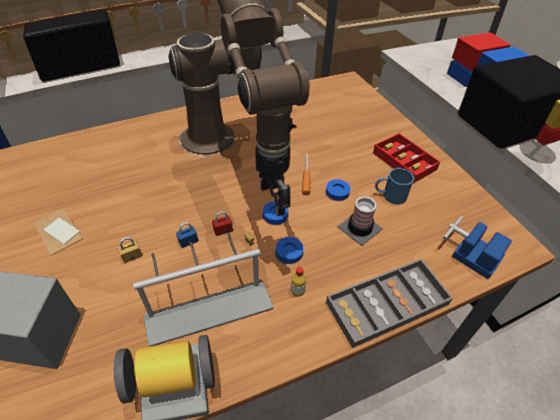

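View pics/side0.png

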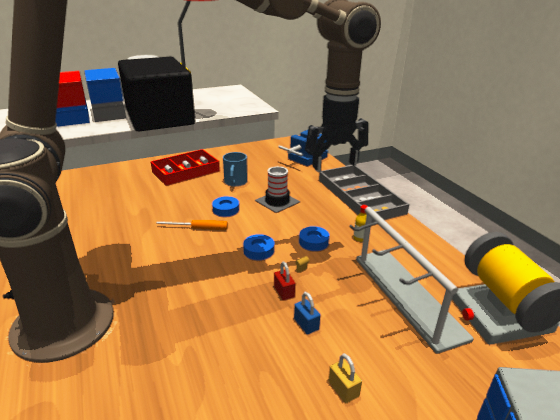

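View pics/wrist0.png

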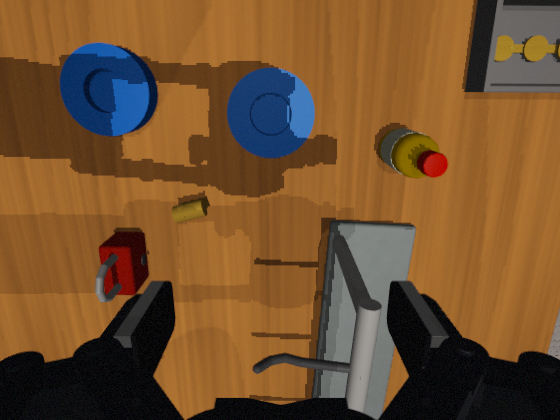

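Three rings and three padlocks (brass, blue, red) are on the bench. In scene, the rings are at (277,212), (338,189) and (289,250), the stack at (365,202), and the padlocks at (130,252), (187,236) and (222,225). The rack bar runs from (137,285) to (256,254). The wrist view shows two rings, the red padlock, the lock cylinder, the oiler and part of the rack.

```bash
cat > h.py <<'E'
from plant import env
import cv2,numpy as np
from scipy.spatial.transform import Rotation as R
def T(q,p):
    M=np.eye(4);M[:3,:3]=R.from_quat(q).as_matrix();M[:3,3]=p;return M
def snap(n,save=None):
    s=env.state();d=env.snapshot(n)
    M=T(s['orientation'],s['position'])@d['mount'] if n=='wrist' else T(d['attitude'],d['position'])
    c=dict(K=d['intrinsics'],D=np.array(d['dist_coeffs'],float),M=M,im=d['color'],s=s)
    if save: cv2.imwrite(f'pics/{save}.png',d['color'][:,:,::-1])
    return c
def ray(c,uv):
    u=cv2.undistortPoints(np.array(uv,float).reshape(-1,1,2),c['K'],c['D']).reshape(-1,2)
    r=np.c_[u,np.ones(len(u))]@c['M'][:3,:3].T
    return c['M'][:3,3],r/np.linalg.norm(r,axis=1)[:,None]
def tri(obs):  # [(cam,uv)] -> point, rms miss
    A=0;b=0;L=[]
    for c,uv in obs:
        o,r=ray(c,uv);P=np.eye(3)-np.outer(r[0],r[0]);A=A+P;b=b+P@o;L.append((P,o))
    x=np.linalg.solve(A,b);return x,max(np.linalg.norm(P@(x-o)) for P,o in L)
def onz(c,uv,z):
    o,r=ray(c,uv);return o+r*((z-o[2])/r[:,2])[:,None]
def proj(c,X):
    Mi=np.linalg.inv(c['M']);return cv2.projectPoints(np.array(X,float).reshape(-1,3),cv2.Rodrigues(Mi[:3,:3])[0],Mi[:3,3],c['K'],c['D'])[0].reshape(-1,2)
def go(p,yaw=None):
    """tool shift (mm) and spin (deg) to TCP p; yaw = world angle of the closing line (deg, mod 180)"""
    s=env.state();Rm=R.from_quat(s['orientation']).as_matrix()
    d=Rm.T@(np.array(p)-s['position'])*1e3
    cur=np.degrees(np.arctan2(Rm[1,1],Rm[0,1]));sp=0 if yaw is None else -((yaw-cur+90)%180-90)
    return np.round(d,1),round(sp,1)
E
python3 - <<'E'
from h import *
a=snap('scene');b=snap('side')
for n,u,v in [('ringA',(277,212),(259,246)),('ringB',(338,189),(226,205)),('ringC',(289,250),(314,238)),('stackrim',(365,202),(278,171)),
 ('pl_y',(130,252),(345,380)),('pl_b',(187,236),(307,317)),('pl_r',(222,225),(285,285)),('barR',(137,285),(450,287)),('barL',(256,254),(365,208)),('mug',(399,186),(235,169)),('oiler',(299,282),(362,228))]:
    x,e=tri([(a,u),(b,v)]);print(n,x.round(3),round(e,4))
E
```

```text
ringA [0.469 0.085 0.014] 0.001
ringB [0.453 0.311 0.017] 0.0006
ringC [0.616 0.059 0.014] 0.0008
stackrim [0.612 0.296 0.109] 0.0023
pl_y [ 0.457 -0.362  0.022] 0.0007
pl_b [ 0.464 -0.198  0.023] 0.001
pl_r [ 0.463 -0.091  0.024] 0.0009
barR [ 0.669 -0.35   0.152] 0.0017
barL [ 0.684 -0.062  0.151] 0.008
mug [0.54  0.485 0.044] 0.0
oiler [0.74  0.028 0.036] 0.0029
```

>>> {"name": "arm_command", "arguments": {
  "translation": [
    [150,-94,-90],
    [150,-94,-90],
    [150,-94,-90],
    [150,-94,-90],
    [150,-94,-90],
    [150,-94,-90],
    [150,-94,-90],
    [150,-94,-90],
    [150,-94,-90]
  ],
  "spin": [0,0,0,0,0,0,0,0,0],
  "fingers": [85,85,85,85,85,85,85,85,85]
}}

```text
t: 1.0
position: [0.5309, 0.149, 0.3201]
orientation: [0.707, 0.707, -0.001, -0.0]
contact_force: [0.5, -0.6, -0.4]
width: 0.085
gripper_force: 0.0
```

```bash
python3 - <<'E'
from h import *
import pickle
c=snap('wrist','w1');pickle.dump(c,open('w1.pkl','wb'));print(c['s']['position'],c['s']['t'])
for n,p in dict(A=[.469,.085,.025],B=[.453,.311,.025],C=[.616,.059,.025],rim=[.612,.296,.106]).items(): print(n,proj(c,p).round(0))
E
```

```text
[0.53092586 0.14901133 0.32010434] 1.0
A [[231. 213.]]
B [[207.  11.]]
C [[348. 232.]]
rim [[373.  10.]]
```

View pics/w1.png

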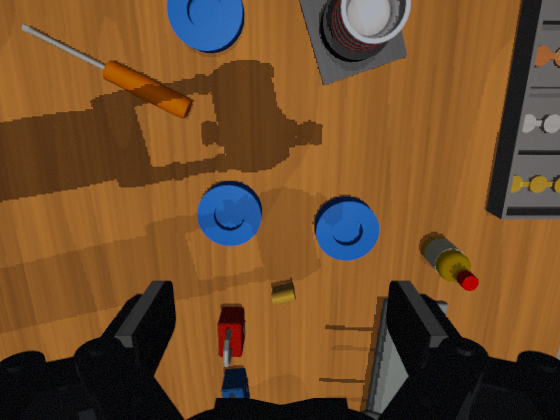

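>>> {"name": "arm_command", "arguments": {
  "translation": [
    [80,80,0],
    [80,80,0],
    [80,80,0],
    [80,80,0],
    [80,80,0]
  ],
  "spin": [0,0,0,0,0],
  "fingers": [85,85,85,85,85]
}}

```text
t: 1.47
position: [0.6116, 0.2295, 0.3187]
orientation: [0.707, 0.707, -0.002, -0.001]
contact_force: [-0.6, -0.5, -1.4]
width: 0.0851
gripper_force: 0.0
```

```bash
python3 - <<'E'
from h import *
import pickle
c=snap('wrist','w2');pickle.dump(c,open('w2.pkl','wb'));print(c['s']['position'],c['s']['t'])
for n,p in dict(A=[.469,.085,.025],B=[.453,.311,.025],C=[.616,.059,.025],rim=[.612,.296,.106]).items(): print(n,proj(c,p).round(0))
E
```

```text
[0.61163088 0.22950507 0.3187391 ] 1.4667
A [[172. 271.]]
B [[140.  90.]]
C [[284. 289.]]
rim [[281. 106.]]
```

View pics/w2.png

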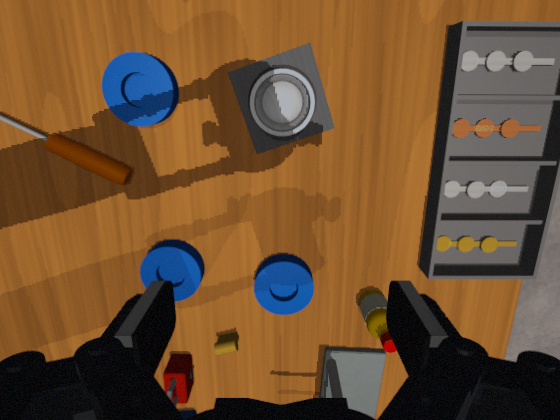

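w1 and w2 show the rings (w2: (172,270), (284,287), (140,90)) and the stack rim at (282,102). The predictions from the coarse triangulation match. Now I'll refine by fitting the rim circles to image edges over several views.

```bash
cat >> h.py <<'E'
from scipy.optimize import differential_evolution
from scipy.ndimage import map_coordinates
def grad(c):
    g=cv2.GaussianBlur(c['im'],(0,0),1.2).astype(float)
    c['g']=np.minimum(sum(np.hypot(cv2.Sobel(g[...,k],-1,1,0),cv2.Sobel(g[...,k],-1,0,1)) for k in range(3)),400);return c
th=np.linspace(0,2*np.pi,90,endpoint=False)
def score(cams,P):
    v=[]
    for c in cams:
        u=proj(c,P);ok=(u[:,0]>1)&(u[:,0]<558)&(u[:,1]>1)&(u[:,1]<418)
        if ok.any(): v.append(map_coordinates(c['g'],[u[ok,1],u[ok,0]],order=1).mean())
    return np.mean(v)
def fitcirc(cams,p0,radii,dxy=.012,dz=.008):
    f=lambda p:-sum(score(cams,np.c_[p[0]+r*np.cos(th),p[1]+r*np.sin(th),p[2]+0*th]) for r in radii)
    b=[(p0[0]-dxy,p0[0]+dxy),(p0[1]-dxy,p0[1]+dxy),(p0[2]-dz,p0[2]+dz)]
    r=differential_evolution(f,b,seed=1,maxiter=60,popsize=12);return r.x.round(4),round(-r.fun)
E
python3 - <<'E'
from h import *
import pickle
w1,w2=[grad(pickle.load(open(f'w{i}.pkl','rb'))) for i in (1,2)]
a,b=grad(snap('scene')),grad(snap('side'))
for n,p,r in [('A',[.469,.085,.025],(.04,.019)),('B',[.453,.311,.025],(.04,.019)),('C',[.616,.059,.025],(.04,.019)),('rim',[.612,.296,.106],(.03,.026))]:
    print(n,fitcirc([w1,w2],p,r),fitcirc([w2],p,r,dz=1e-4),fitcirc([w2,a,b],p,r))
s=env.state();print(s['t'],s['position'])
print(go([.61,.298,.20]))
E
```

```text
A (array([0.4665, 0.0815, 0.0274]), 527) (array([0.4658, 0.0805, 0.0251]), 466) (array([0.4668, 0.0813, 0.0274]), 555)
B (array([0.4505, 0.3117, 0.0267]), 528) (array([0.4499, 0.3117, 0.0251]), 556) (array([0.4507, 0.3115, 0.0265]), 616)
C (array([0.6152, 0.0606, 0.0267]), 600) (array([0.6151, 0.0597, 0.0251]), 592) (array([0.6154, 0.0607, 0.027 ]), 613)
rim (array([0.6132, 0.2991, 0.108 ]), 722) (array([0.6132, 0.299 , 0.1061]), 736) (array([0.6131, 0.299 , 0.1038]), 727)
1.6167 [0.61052884 0.22854679 0.32049436]
(array([ 69.6,  -0.4, 120.4]), 0)
```

>>> {"name": "arm_command", "arguments": {
  "translation": [
    [70,2,60],
    [70,2,100],
    [70,2,140],
    [70,2,180],
    [70,2,180],
    [70,2,180],
    [70,2,180],
    [70,2,180],
    [70,2,180]
  ],
  "spin": [0,0,0,0,0,0,0,0,0],
  "fingers": [85,85,85,85,85,85,85,85,85]
}}

```text
t: 2.37
position: [0.6157, 0.3003, 0.1458]
orientation: [0.707, 0.707, 0.003, 0.001]
contact_force: [-0.2, -0.4, 0.9]
width: 0.0852
gripper_force: 0.0
```

```bash
python3 - <<'E'
from h import *
c=grad(snap('wrist'));a,b=grad(snap('scene')),grad(snap('side'))
print(c['s']['position'],fitcirc([c],[.612,.298,.106],(.03,.026),dz=1e-4),fitcirc([a,b],[.612,.298,.106],(.03,.026)))
cv2.imwrite('pics/m1.png',np.hstack([c['im'][:,:,::-1][::2,::2],cv2.resize(b['im'][100:240,200:400,::-1],None,fx=1.5,fy=1.5)]))
print(go([.613,.2988,.09]))
E
```

```text
[0.61572822 0.30027101 0.14578332] (array([0.6135, 0.2989, 0.1061]), 487) (array([0.6132, 0.2963, 0.1065]), 628)
(array([-1.6, -2.3, 54.8]), 0)
```

>>> {"name": "arm_command", "arguments": {
  "translation": [
    [0,0,15],
    [0,0,30],
    [0,0,45],
    [0,0,50],
    [0,0,50],
    [0,0,50],
    [0,0,50]
  ],
  "spin": [0,0,0,0,0,0,0],
  "fingers": [85,85,85,85,85,85,85]
}}

```text
t: 3.1
position: [0.6133, 0.3001, 0.0912]
orientation: [0.707, 0.707, 0.0, 0.0]
contact_force: [-1.2, 0.3, 0.4]
width: 0.0853
gripper_force: 0.0
```

```bash
python3 - <<'E'
from h import *
print(env.state()['position'],go([.613,.2988,.09]))
b=snap('side')['im'][120:220,215:395,::-1]
cv2.imwrite('pics/m1.png',cv2.resize(b,None,fx=4,fy=4,interpolation=cv2.INTER_CUBIC))
E
```

```text
[0.61327813 0.30012917 0.09119732] (array([-1.3, -0.3,  1.2]), 0)
```

View pics/m1.png

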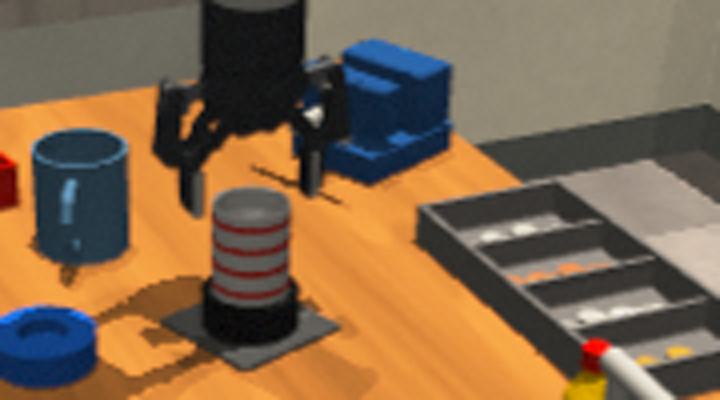

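```bash
python3 - <<'E'
from h import *
b=snap('side')
for z in (.091,.104,.115):
    print(z,((proj(b,[[.6133-.05,.299,z],[.6133+.05,.299,z],[.613,.299,z]])-[215,120])*4).round(0).tolist())
E
```

```text
0.091 [[187.0, 233.0], [310.0, 211.0], [249.0, 222.0]]
0.104 [[187.0, 217.0], [310.0, 195.0], [249.0, 206.0]]
0.115 [[187.0, 204.0], [311.0, 182.0], [249.0, 193.0]]
```

Crop shows the open finger tips at (192,215) and (310,195), about 13 mm behind the TCP, so 4 mm lower is safe. Then close.

>>> {"name": "arm_command", "arguments": {
  "translation": [
    [-1,0,4],
    [-1,0,4],
    [-1,0,4],
    [-1,0,4],
    [-1,0,4],
    [-1,0,4],
    [-1,0,4],
    [-1,0,4],
    [-1,0,4],
    [-1,0,4]
  ],
  "spin": [0,0,0,0,0,0,0,0,0,0],
  "fingers": [85,55,55,55,55,55,55,55,55,55],
  "squeeze": 35
}}

```text
t: 4.03
position: [0.6133, 0.2991, 0.0879]
orientation: [0.707, 0.707, 0.0, 0.0]
contact_force: [-1.3, 0.1, 4.8]
width: 0.0622
gripper_force: 38.8
```

>>> {"name": "arm_command", "arguments": {
  "translation": [
    [0,0,-10],
    [0,0,-20],
    [0,0,-30],
    [0,0,-45],
    [0,0,-60],
    [0,0,-60],
    [0,0,-60]
  ],
  "spin": [0,0,0,0,0,0,0],
  "fingers": [55,55,55,55,55,55,55]
}}

```text
t: 4.62
position: [0.6146, 0.2996, 0.1499]
orientation: [0.707, 0.707, 0.002, 0.001]
contact_force: [0.1, -0.1, -1.7]
width: 0.0625
gripper_force: 38.7
```

```bash
python3 - <<'E'
from h import *
s=env.state();print(s['t'],s['position'],s['contact_force'],s['width'])
b=snap('side')['im'][110:220,215:395,::-1]
w=snap('wrist')['im'][:,:,::-1]
cv2.imwrite('pics/m2.png',np.hstack([cv2.resize(b,None,fx=2.2,fy=2.2,interpolation=cv2.INTER_CUBIC),cv2.resize(w,(323,242))]))
print(go([.4505,.3112,.12]))
E
```

```text
4.6167 [0.61455207 0.29960335 0.14992472] [ 0.0535447  -0.09518446 -1.67119641] 0.062487527427506136
(array([  12.3, -162.2,   27.3]), 0)
```

View pics/m2.png

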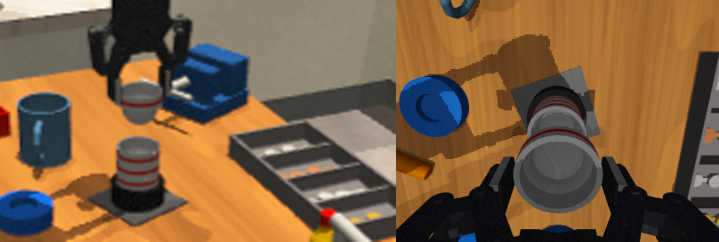

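>>> {"name": "arm_command", "arguments": {
  "translation": [
    [12,-40,0],
    [12,-80,20],
    [12,-120,40],
    [12,-164,50],
    [12,-164,50],
    [12,-164,50],
    [12,-164,50],
    [12,-164,50],
    [12,-164,50]
  ],
  "spin": [0,0,0,0,0,0,0,0,0],
  "fingers": [55,55,55,55,55,55,55,55,55]
}}

```text
t: 5.47
position: [0.4514, 0.3117, 0.0983]
orientation: [0.707, 0.707, 0.002, 0.001]
contact_force: [0.5, -0.4, -1.9]
width: 0.062
gripper_force: 38.9
```

```bash
python3 - <<'E'
from h import *
a,b,c=grad(snap('scene')),grad(snap('side')),grad(snap('wrist'))
print('B',fitcirc([a,b],[.4505,.3112,.026],(.04,),dz=.004),fitcirc([c],[.4505,.3112,.0255],(.04,),dz=1e-4))
print('bowl',fitcirc([c],[.4505,.3112,env.state()['position'][2]+.018],(.03,.026),dz=1e-4))
print(env.state()['position'],go([.4505,.3112,.047]))
E
```

```text
B (array([0.4525, 0.3091, 0.0259]), 331) (array([0.4508, 0.3112, 0.0255]), 231)
bowl (array([0.4522, 0.3109, 0.116 ]), 543)
[0.45061216 0.31122526 0.0978683 ] (array([-0.1, -0.2, 50.9]), 0)
```

>>> {"name": "arm_command", "arguments": {
  "translation": [
    [0,0,12],
    [0,0,24],
    [0,0,36],
    [0,0,43],
    [0,0,47],
    [0,0,51],
    [0,0,51],
    [0,0,51],
    [0,0,51]
  ],
  "spin": [0,0,0,0,0,0,0,0,0],
  "fingers": [55,55,55,55,55,55,55,55,55]
}}

```text
t: 6.37
position: [0.449, 0.3111, 0.0464]
orientation: [0.707, 0.707, 0.0, -0.0]
contact_force: [0.2, 0.4, -1.0]
width: 0.0622
gripper_force: 38.9
```

>>> {"name": "arm_command", "arguments": {
  "translation": [
    [0,0,0],
    [0,0,0],
    [0,0,0],
    [0,0,0],
    [0,0,-10],
    [0,0,-40],
    [0,0,-80],
    [0,0,-100],
    [0,0,-100],
    [0,0,-100]
  ],
  "spin": [0,0,0,0,0,0,0,0,0,0],
  "fingers": [66,72,85,85,85,85,85,85,85,85]
}}

```text
t: 7.2
position: [0.4504, 0.3119, 0.149]
orientation: [0.707, 0.707, 0.002, 0.001]
contact_force: [-0.1, -0.4, 0.1]
width: 0.0853
gripper_force: 0.0
```

```bash
python3 - <<'E'
from h import *
a,b,c=grad(snap('scene')),grad(snap('side')),grad(snap('wrist','w3'))
print('B',fitcirc([a,b],[.4505,.3112,.026],(.04,),dz=.004),fitcirc([c],[.4505,.3112,.0255],(.04,),dz=1e-4))
print('bowl',fitcirc([c],[.4505,.3112,.064],(.03,.026),dz=1e-4),fitcirc([a,b,c],[.4505,.3112,.064],(.03,.026)))
print('stack',fitcirc([a,b,c],[.613,.2987,.088],(.03,.026)),fitcirc([c],[.613,.2987,.088],(.03,.026),dz=1e-4),fitcirc([a,b],[.613,.2987,.088],(.03,.026)))
print(env.state()['position'],go([.613,.2987,.122]))
E
```

```text
B (array([0.4533, 0.309 , 0.0271]), 304) (array([0.4508, 0.311 , 0.0256]), 264)
bowl (array([0.4513, 0.3107, 0.0641]), 573) (array([0.4514, 0.3103, 0.0627]), 547)
stack (array([0.6154, 0.2974, 0.086 ]), 704) (array([0.6141, 0.2984, 0.0879]), 632) (array([0.6148, 0.2973, 0.0857]), 741)
[0.44778315 0.3102717  0.14505158] (array([-11.5, 165.3,  22.7]), 0)
```

>>> {"name": "arm_command", "arguments": {
  "translation": [
    [-12,40,0],
    [-12,80,10],
    [-12,120,20],
    [-12,160,25],
    [-12,166,25],
    [-12,166,25],
    [-12,166,35],
    [-12,166,50],
    [-12,166,65],
    [-12,166,76],
    [-12,166,76],
    [-12,166,76]
  ],
  "spin": [0,0,0,0,0,0,0,0,0,0,0,0],
  "fingers": [85,85,85,85,85,85,85,85,85,85,85,85]
}}

```text
t: 8.35
position: [0.613, 0.2987, 0.0685]
orientation: [0.707, 0.707, -0.002, -0.001]
contact_force: [0.8, -0.1, 0.1]
width: 0.085
gripper_force: 0.0
```

```bash
python3 - <<'E'
from h import *
print(env.state()['position'],go([.614,.298,.0695]))
E
```

```text
[0.61300549 0.29870527 0.06849355] (array([-0.7,  1. , -1. ]), 0)
```

>>> {"name": "arm_command", "arguments": {
  "translation": [
    [-1,1,-1],
    [-1,1,-1],
    [-1,1,-1],
    [-1,1,-1],
    [-1,1,-1],
    [-1,1,-1],
    [-1,1,-1],
    [-1,1,-1],
    [-1,1,-1]
  ],
  "spin": [0,0,0,0,0,0,0,0,0],
  "fingers": [55,55,55,55,55,55,55,55,55]
}}

```text
t: 9.1
position: [0.6167, 0.2984, 0.0732]
orientation: [0.707, 0.707, 0.001, 0.0]
contact_force: [-2.4, -1.1, 6.3]
width: 0.0619
gripper_force: 38.1
```

>>> {"name": "arm_command", "arguments": {
  "translation": [
    [0,0,-10],
    [0,0,-20],
    [0,0,-30],
    [0,0,-45],
    [0,0,-70],
    [0,0,-70],
    [0,0,-70]
  ],
  "spin": [0,0,0,0,0,0,0],
  "fingers": [55,55,55,55,55,55,55]
}}

```text
t: 9.68
position: [0.6182, 0.2989, 0.1447]
orientation: [0.707, 0.707, 0.003, 0.001]
contact_force: [0.3, -0.2, -1.5]
width: 0.062
gripper_force: 38.5
```

```bash
python3 - <<'E'
from h import *
a,b,c=grad(snap('scene')),grad(snap('side')),grad(snap('wrist'))
s=env.state();print(s['position'],s['contact_force'],s['width'])
print('A',fitcirc([a,b],[.4665,.081,.026],(.04,.019),dz=.004))
print('C',fitcirc([a,b],[.6153,.0602,.026],(.04,.019),dz=.004))
print('stack',fitcirc([a,b,c],[.613,.2987,.070],(.03,.026)))
print('held',fitcirc([a,b,c],s['position']+[0,0,.018],(.03,.026)))
print(go([.616,.0602,.10]),go([.4665,.081,.10]))
E
```

```text
[0.61509772 0.29757645 0.14010122] [ 1.17212784 -0.44532705 -0.62907185] 0.06181190630641059
A (array([0.4669, 0.0801, 0.0282]), 626)
C (array([0.616 , 0.0597, 0.0285]), 631)
stack (array([0.6144, 0.2989, 0.0696]), 488)
held (array([0.6169, 0.2987, 0.1569]), 520)
(array([-237.3,    1. ,   40.3]), 0) (array([-216.5, -148.5,   40.6]), 0)
```

>>> {"name": "arm_command", "arguments": {
  "translation": [
    [-40,0,0],
    [-80,0,0],
    [-120,0,10],
    [-160,0,20],
    [-200,0,30],
    [-237,0,40],
    [-237,0,40],
    [-237,0,40],
    [-237,0,40],
    [-237,0,40],
    [-237,0,40]
  ],
  "spin": [0,0,0,0,0,0,0,0,0,0,0],
  "fingers": [55,55,55,55,55,55,55,55,55,55,55]
}}

```text
t: 10.75
position: [0.6163, 0.0625, 0.1015]
orientation: [0.706, 0.708, 0.0, 0.0]
contact_force: [0.1, -0.2, -0.9]
width: 0.0622
gripper_force: 38.6
```

```bash
python3 - <<'E'
from h import *
c=grad(snap('wrist'));s=env.state()
print('bowl',fitcirc([c],c['s']['position']+[0,0,.017],(.03,.026),dz=1e-4),'C',fitcirc([c],[.6155,.06,.0255],(.04,),dz=1e-4),c['s']['position'])
print(s['position'],go([.6155,.060,.048]))
E
```

```text
bowl (array([0.6175, 0.064 , 0.1184]), 473) C (array([0.6157, 0.0601, 0.0256]), 214) [0.61625465 0.06252631 0.10147398]
[0.61625891 0.06256037 0.10156144] (array([-2.6, -0.8, 53.6]), 0)
```

>>> {"name": "arm_command", "arguments": {
  "translation": [
    [-3,-1,12],
    [-3,-1,24],
    [-3,-1,36],
    [-3,-1,43],
    [-3,-1,48],
    [-3,-1,53],
    [-3,-1,53],
    [-3,-1,53],
    [-3,-1,53]
  ],
  "spin": [0,0,0,0,0,0,0,0,0],
  "fingers": [55,55,55,55,55,55,55,55,55]
}}

```text
t: 11.55
position: [0.6146, 0.0588, 0.0489]
orientation: [0.707, 0.707, -0.0, -0.001]
contact_force: [-3.3, 2.5, 4.7]
width: 0.062
gripper_force: 39.1
```

>>> {"name": "arm_command", "arguments": {
  "translation": [
    [0,0,0],
    [0,0,0],
    [0,0,0],
    [0,0,0],
    [0,0,-10],
    [0,0,-40],
    [0,0,-80],
    [0,0,-90],
    [0,0,-90],
    [0,0,-90]
  ],
  "spin": [0,0,0,0,0,0,0,0,0,0],
  "fingers": [66,72,85,85,85,85,85,85,85,85]
}}

```text
t: 12.38
position: [0.6159, 0.0579, 0.1398]
orientation: [0.707, 0.707, 0.001, 0.001]
contact_force: [-0.4, 0.6, 0.1]
width: 0.085
gripper_force: 0.0
```

```bash
python3 - <<'E'
from h import *
a,b,c=grad(snap('scene')),grad(snap('side')),grad(snap('wrist'))
print('C',fitcirc([c],[.6155,.06,.0255],(.04,),dz=1e-4))
print('bowlC',fitcirc([c],[.6155,.06,.064],(.03,.026),dz=1e-4),fitcirc([a,b],[.6155,.06,.064],(.03,.026)))
print('stack',fitcirc([a,b],[.614,.2987,.070],(.03,.026)))
print('A',fitcirc([a,b],[.4665,.081,.026],(.04,.019),dz=.004),fitcirc([c],[.4665,.081,.0255],(.04,.019),dz=1e-4))
print(env.state()['position'],go([.614,.2985,.13]))
E
```

```text
C (array([0.6155, 0.0602, 0.0256]), 263)
bowlC (array([0.6154, 0.0605, 0.0641]), 570) (array([0.6159, 0.0607, 0.0627]), 591)
stack (array([0.616 , 0.2963, 0.0684]), 747)
A (array([0.468 , 0.0816, 0.0272]), 550) (array([0.4664, 0.0809, 0.0256]), 549)
[0.61335556 0.05787841 0.13633956] (array([240.6,   0.7,   6.3]), 0)
```

>>> {"name": "arm_command", "arguments": {
  "translation": [
    [40,0,0],
    [80,0,0],
    [120,0,0],
    [160,1,10],
    [200,1,15],
    [240,1,20],
    [240,1,20],
    [240,1,20],
    [240,1,20]
  ],
  "spin": [0,0,0,0,0,0,0,0,0],
  "fingers": [85,85,85,85,85,85,85,85,85]
}}

```text
t: 13.28
position: [0.6147, 0.2974, 0.1162]
orientation: [0.707, 0.707, -0.002, -0.0]
contact_force: [-0.1, 0.2, 0.2]
width: 0.0848
gripper_force: 0.0
```

>>> {"name": "arm_command", "arguments": {
  "translation": [
    [0,0,15],
    [0,0,30],
    [0,0,45],
    [0,0,60],
    [0,0,64],
    [0,0,64],
    [0,0,64],
    [0,0,64]
  ],
  "spin": [0,0,0,0,0,0,0,0],
  "fingers": [85,85,85,85,85,85,85,85]
}}

```text
t: 13.95
position: [0.6168, 0.2982, 0.0549]
orientation: [0.707, 0.707, 0.001, 0.0]
contact_force: [0.3, -0.4, -0.1]
width: 0.0849
gripper_force: 0.0
```

```bash
python3 - <<'E'
from h import *
print(env.state()['position'],go([.615,.298,.0515]))
E
```

```text
[0.61676657 0.29817402 0.05494495] (array([-0.2, -1.8,  3.4]), 0)
```

>>> {"name": "arm_command", "arguments": {
  "translation": [
    [0,-1,1],
    [0,-1,1],
    [0,-1,1],
    [0,-1,1],
    [0,-1,1],
    [0,-1,1],
    [0,-1,1],
    [0,-1,1],
    [0,-1,1],
    [0,-1,1]
  ],
  "spin": [0,0,0,0,0,0,0,0,0,0],
  "fingers": [85,55,55,55,55,55,55,55,55,55]
}}

```text
t: 14.78
position: [0.6154, 0.2983, 0.0547]
orientation: [0.707, 0.707, 0.001, 0.0]
contact_force: [-1.7, -0.7, 5.7]
width: 0.0607
gripper_force: 38.0
```

>>> {"name": "arm_command", "arguments": {
  "translation": [
    [0,0,-10],
    [0,0,-20],
    [0,0,-30],
    [0,0,-45],
    [0,0,-70],
    [0,0,-70],
    [0,0,-70]
  ],
  "spin": [0,0,0,0,0,0,0],
  "fingers": [55,55,55,55,55,55,55]
}}

```text
t: 15.37
position: [0.6172, 0.2989, 0.1266]
orientation: [0.707, 0.707, 0.003, 0.001]
contact_force: [-0.2, -0.0, -1.7]
width: 0.0604
gripper_force: 38.3
```

```bash
python3 - <<'E'
from h import *
a,b,c=grad(snap('scene')),grad(snap('side')),grad(snap('wrist'))
s=env.state();print(s['position'],s['contact_force'],s['width'])
print('A',fitcirc([a,b],[.4665,.081,.026],(.04,.019),dz=.004))
print('stack',fitcirc([a,b,c],[.613,.2987,.052],(.03,.026)))
print('held',fitcirc([a,b,c],s['position']+[0,0,.018],(.03,.026)))
print(go([.4665,.081,.10]))
E
```

```text
[0.61405194 0.29753862 0.12211049] [-0.35570989  1.15420148 -1.38290006] 0.060392471349606264
A (array([0.4669, 0.0801, 0.0283]), 624)
stack (array([0.6135, 0.2989, 0.0514]), 496)
held (array([0.6159, 0.2986, 0.1393]), 524)
(array([-216.5, -147.5,   22.6]), 0)
```

>>> {"name": "arm_command", "arguments": {
  "translation": [
    [-30,-20,0],
    [-60,-40,0],
    [-90,-60,0],
    [-120,-80,5],
    [-150,-100,10],
    [-180,-120,15],
    [-210,-140,20],
    [-216,-147,22],
    [-216,-147,22],
    [-216,-147,22],
    [-216,-147,22],
    [-216,-147,22]
  ],
  "spin": [0,0,0,0,0,0,0,0,0,0,0,0],
  "fingers": [55,55,55,55,55,55,55,55,55,55,55,55]
}}

```text
t: 16.52
position: [0.4697, 0.083, 0.1017]
orientation: [0.707, 0.708, 0.001, 0.001]
contact_force: [-0.0, 1.0, -1.3]
width: 0.0602
gripper_force: 38.4
```

```bash
python3 - <<'E'
from h import *
c=grad(snap('wrist'));s=env.state()
print('bowl',fitcirc([c],c['s']['position']+[0,0,.017],(.03,.026),dz=1e-4),'A',fitcirc([c],[.4665,.081,.0255],(.04,),dz=1e-4),c['s']['position'])
print(s['position'],go([.4665,.081,.048]))
E
```

```text
bowl (array([0.4709, 0.084 , 0.1186]), 498) A (array([0.4667, 0.0806, 0.0255]), 209) [0.46966735 0.08298885 0.10174851]
[0.46949102 0.08299653 0.10170673] (array([-2. , -3.1, 53.7]), 0)
```

>>> {"name": "arm_command", "arguments": {
  "translation": [
    [-2.5,-3,12],
    [-2.5,-3,24],
    [-2.5,-3,36],
    [-2.5,-3,43],
    [-2.5,-3,48],
    [-2.5,-3,53],
    [-2.5,-3,53],
    [-2.5,-3,53],
    [-2.5,-3,53]
  ],
  "spin": [0,0,0,0,0,0,0,0,0],
  "fingers": [55,55,55,55,55,55,55,55,55]
}}

```text
t: 17.32
position: [0.4656, 0.0797, 0.0486]
orientation: [0.707, 0.707, 0.0, 0.0]
contact_force: [-0.1, 0.3, -0.6]
width: 0.0604
gripper_force: 38.4
```

>>> {"name": "arm_command", "arguments": {
  "translation": [
    [0,0,0],
    [0,0,0],
    [0,0,0],
    [0,0,0],
    [0,0,-10],
    [0,0,-40],
    [0,0,-80],
    [0,0,-120],
    [0,0,-160],
    [0,0,-200],
    [0,0,-200],
    [0,0,-200]
  ],
  "spin": [0,0,0,0,0,0,0,0,0,0,0,0],
  "fingers": [66,72,85,85,85,85,85,85,85,85,85,85]
}}

```text
t: 18.32
position: [0.4674, 0.0797, 0.2525]
orientation: [0.707, 0.707, 0.003, 0.003]
contact_force: [-0.1, -0.2, -1.0]
width: 0.0848
gripper_force: 0.0
```

```bash
python3 - <<'E'
from h import *
a,b,c=grad(snap('scene','s2')),grad(snap('side','d2')),grad(snap('wrist'))
print('A',fitcirc([c],[.4665,.081,.0255],(.04,),dz=1e-4))
print('bowlA',fitcirc([c],[.4665,.081,.064],(.03,.026),dz=1e-4),fitcirc([a,b],[.4665,.081,.064],(.03,.026)))
print(env.state()['position'],go([.53,-.22,.30]))
E
```

```text
A (array([0.4662, 0.0822, 0.0256]), 320)
bowlA (array([0.4664, 0.081 , 0.0641]), 631) (array([0.4679, 0.0818, 0.0615]), 645)
[0.46363186 0.07935977 0.24694832] (array([-299.4,   66.2,  -53.2]), 0)
```

>>> {"name": "arm_command", "arguments": {
  "translation": [
    [-40,10,-15],
    [-80,20,-30],
    [-120,30,-45],
    [-160,40,-60],
    [-200,50,-63],
    [-240,60,-63],
    [-280,66,-63],
    [-300,66,-63],
    [-300,66,-63],
    [-300,66,-63],
    [-300,66,-63],
    [-300,66,-63]
  ],
  "spin": [0,0,0,0,0,0,0,0,0,0,0,0],
  "fingers": [85,85,85,85,85,85,85,85,85,85,85,85]
}}

```text
t: 19.47
position: [0.5304, -0.2189, 0.3099]
orientation: [0.707, 0.708, -0.0, -0.001]
contact_force: [-0.0, 0.3, -0.7]
width: 0.0848
gripper_force: 0.0
```

```bash
python3 - <<'E'
from h import *
import pickle
c=snap('wrist','w4');pickle.dump(c,open('w4.pkl','wb'));print(c['s']['position'])
E
```

```text
[ 0.53038791 -0.21893717  0.3099058 ]
```

View pics/w4.png

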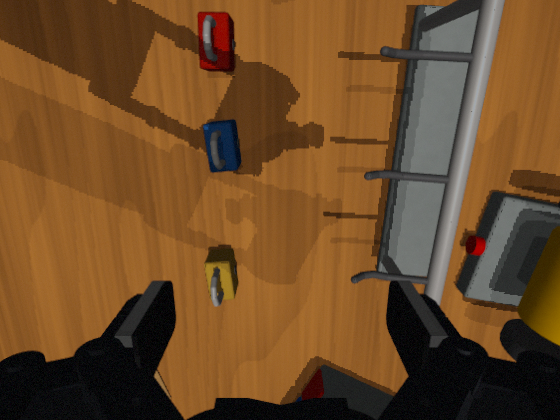

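>>> {"name": "arm_command", "arguments": {
  "translation": [
    [60,-40,0],
    [60,-80,0],
    [60,-80,0],
    [60,-80,0],
    [60,-80,0],
    [60,-80,0]
  ],
  "spin": [0,0,0,0,0,0],
  "fingers": [85,85,85,85,85,85]
}}

```text
t: 20.02
position: [0.4517, -0.16, 0.3119]
orientation: [0.707, 0.708, 0.0, 0.001]
contact_force: [0.2, 0.7, -0.2]
width: 0.0853
gripper_force: 0.0
```

```bash
python3 - <<'E'
from h import *
import pickle
c=snap('wrist','w5');pickle.dump(c,open('w5.pkl','wb'));print(c['s']['position'])
E
```

```text
[ 0.45172756 -0.16001933  0.31192193]
```

View pics/w5.png

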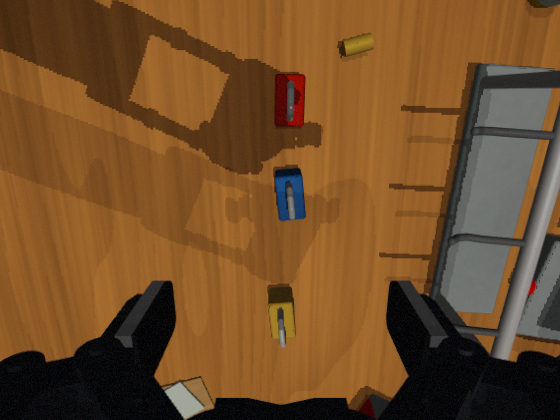

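w4 shows the padlocks at (216,40) red, (222,146) blue and (220,275) brass, with shackles roughly along world y. Hook tips are at (385,52), (368,175), (355,278), with roots at (472,57), (450,179), (430,278). w5 shows the first two tips at (474,131) and (451,238).

```bash
cat >> h.py <<'E'
def box(x,y,z,yaw,h=(.016,.027),n=30):
    t=np.linspace(-1,1,n);o=0*t+1
    p=np.vstack([np.c_[h[0]*t,h[1]*o],np.c_[h[0]*t,-h[1]*o],np.c_[h[0]*o,h[1]*t],np.c_[-h[0]*o,h[1]*t]])
    c,s=np.cos(yaw),np.sin(yaw);return np.c_[x+c*p[:,0]-s*p[:,1],y+s*p[:,0]+c*p[:,1],np.full(len(p),z)]
def fitlock(cams,p0,dz=.006,dxy=.015,z=.044,dyaw=.5):
    f=lambda p:-score(cams,box(*p))
    r=differential_evolution(f,[(p0[0]-dxy,p0[0]+dxy),(p0[1]-dxy,p0[1]+dxy),(z-dz,z+dz),(-dyaw,dyaw)],seed=1,maxiter=80,popsize=15)
    return r.x.round(4),round(-r.fun)
E
python3 - <<'E'
from h import *
import pickle
w4,w5=[grad(pickle.load(open(f'w{i}.pkl','rb'))) for i in (4,5)]
a,b=grad(snap('scene')),grad(snap('side'))
for n,p in dict(red=[.463,-.091],blue=[.464,-.198],yel=[.457,-.362]).items():
    print(n,fitlock([w4,w5],p),fitlock([w4,w5,a,b],p),fitlock([w5],p,dz=1e-4))
print('tips',tri([(w4,(385,52)),(w5,(474,131))]),tri([(w4,(368,175)),(w5,(451,238))]))
for uv in [(385,52),(368,175),(355,278)]: print('tip z.151',onz(w4,uv,.153).round(4))
for uv in [(472,57),(450,179),(430,278)]: print('root',onz(w4,uv,.147).round(4))
for uv in [(474,131),(451,238)]: print('tip5',onz(w5,uv,.153).round(4))
s=env.state();print(s['position'],s['joint_positions'])
E
```

```text
red (array([ 0.4624, -0.0886,  0.0412, -0.0173]), 223) (array([ 0.4625, -0.0886,  0.0421, -0.0174]), 250) (array([ 0.4624, -0.088 ,  0.044 , -0.0178]), 240)
blue (array([ 0.4641, -0.1964,  0.0443,  0.1153]), 307) (array([ 0.4642, -0.1969,  0.0431,  0.1043]), 326) (array([ 0.464 , -0.1971,  0.0439,  0.1072]), 353)
yel (array([ 0.4531, -0.3654,  0.038 ,  0.0806]), 216) (array([ 0.4563, -0.3625,  0.0421,  0.0861]), 240) (array([ 0.4564, -0.3616,  0.0439,  0.0804]), 213)
tips (array([ 0.60985789, -0.11056862,  0.15116387]), np.float64(0.00010879257185254524)) (array([ 0.60431553, -0.204751  ,  0.15013167]), np.float64(0.000629312736803347))
tip z.151 [[ 0.6095 -0.1107  0.153 ]]
tip z.151 [[ 0.6033 -0.2047  0.153 ]]
tip z.151 [[ 0.5983 -0.2994  0.153 ]]
root [[ 0.6784 -0.1134  0.147 ]]
root [[ 0.6744 -0.2093  0.147 ]]
root [[ 0.669  -0.3025  0.147 ]]
tip5 [[ 0.6088 -0.1105  0.153 ]]
tip5 [[ 0.6032 -0.2031  0.153 ]]
[ 0.4519066  -0.16073458  0.31151327] [-4.32561905e-01 -4.82756230e-02  1.87147796e+00  2.70342257e-05
  1.31764588e+00 -4.32927428e-01]
```

>>> {"name": "arm_command", "arguments": {
  "translation": [
    [20,3,20],
    [40,6,40],
    [60,10,60],
    [72,10,80],
    [72,10,100],
    [72,10,120],
    [72,10,150],
    [72,10,150],
    [72,10,150],
    [72,10,150],
    [72,10,150],
    [72,10,150]
  ],
  "spin": [-7,-14,-21,-28,-35,-42,-49,-56,-63,-70,-77,-84],
  "fingers": [85,85,85,85,85,85,85,85,85,85,85,85]
}}

```text
t: 21.17
position: [0.4617, -0.0889, 0.1609]
orientation: [0.049, 0.999, 0.0, -0.0]
contact_force: [0.0, -0.9, 0.4]
width: 0.085
gripper_force: 0.0
```

>>> {"name": "arm_command", "arguments": {
  "translation": [
    [0,0,0],
    [0,0,0],
    [0,0,0],
    [0,0,0]
  ],
  "spin": [-5,-5,-5,-5],
  "fingers": [85,85,85,85]
}}

```text
t: 21.5
position: [0.4613, -0.0887, 0.1611]
orientation: [0.01, 1.0, 0.0, -0.0]
contact_force: [0.6, -0.2, 0.1]
width: 0.085
gripper_force: 0.0
```

```bash
python3 - <<'E'
from h import *
c=grad(snap('wrist','w6'));a,b=grad(snap('scene')),grad(snap('side'))
print(fitlock([c],[.4624,-.0883],dz=1e-4),fitlock([c,a,b],[.4624,-.0883]))
print(c['s']['position'],go([.4624,-.0883,.047],89))
E
```

```text
(array([ 0.4623, -0.0895,  0.0439, -0.0213]), 226) (array([ 0.4629, -0.0896,  0.0427, -0.0081]), 227)
[ 0.46133561 -0.08869444  0.16111968] (array([ -1.3,   0.3, 114.2]), np.float64(-0.1))
```

View pics/w6.png

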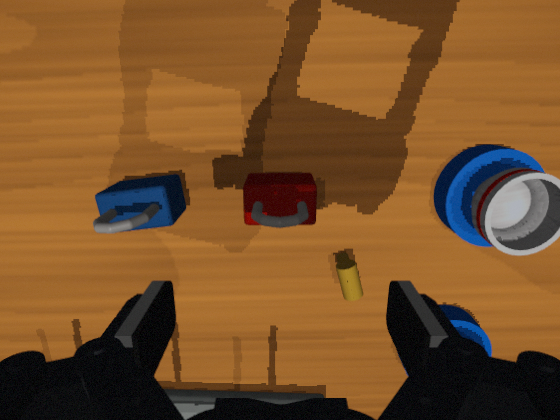

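Red padlock at (280,200) with its shackle parallel to the closing line. The cylinder at (347,278) is clear of the fingers. Descend and grip.

>>> {"name": "arm_command", "arguments": {
  "translation": [
    [-1,-1,30],
    [-1,-1,60],
    [-1,-1,85],
    [-1,-1,100],
    [-1,-1,114],
    [-1,-1,114],
    [-1,-1,114],
    [-1,-1,114]
  ],
  "spin": [0,0,0,0,0,0,0,0],
  "fingers": [85,85,85,85,85,85,85,85]
}}

```text
t: 22.32
position: [0.4628, -0.0898, 0.048]
orientation: [0.009, 1.0, -0.0, 0.001]
contact_force: [0.6, 0.1, 0.6]
width: 0.085
gripper_force: 0.0
```

>>> {"name": "arm_command", "arguments": {
  "translation": [
    [0,0,0],
    [0,0,0],
    [0,0,0],
    [0,0,0],
    [0,0,0],
    [0,0,0],
    [0,0,0],
    [0,0,0],
    [0,0,0],
    [0,0,0],
    [0,0,0]
  ],
  "spin": [0,0,0,0,0,0,0,0,0,0,0],
  "fingers": [34,34,34,34,34,34,34,34,34,34,34],
  "squeeze": 60
}}

```text
t: 23.23
position: [0.4626, -0.0896, 0.0483]
orientation: [0.009, 1.0, -0.0, 0.0]
contact_force: [0.2, 1.0, 5.3]
width: 0.0364
gripper_force: 59.3
```

```bash
python3 - <<'E'
from h import *
s=env.state();print(s['position'],s['width'],s['gripper_force'],s['contact_force'])
E
```

```text
[ 0.46256171 -0.08956301  0.04830743] 0.03641793085240822 59.33266952633858 [0.17166487 1.01239684 5.3208336 ]
```

>>> {"name": "arm_command", "arguments": {
  "translation": [
    [0,0,-15],
    [0,0,-40],
    [0,0,-70],
    [0,0,-87],
    [-30,0,-87],
    [-60,-10,-87],
    [-90,-20,-87],
    [-90,-20,-87],
    [-90,-20,-87],
    [-90,-20,-87]
  ],
  "spin": [0,0,0,0,0,1,2,2.5,2.5,2.5],
  "fingers": [34,34,34,34,34,34,34,34,34,34]
}}

```text
t: 24.07
position: [0.5499, -0.1106, 0.1329]
orientation: [0.03, 1.0, 0.001, -0.002]
contact_force: [-0.3, -0.1, -3.7]
width: 0.0368
gripper_force: 60.8
```

```bash
python3 - <<'E'
from h import *
w=snap('wrist','w7');b=snap('side')
s=env.state();print(s['position'],s['width'],s['gripper_force'],s['contact_force'])
im=cv2.resize(b['im'][180:300,250:470,::-1],None,fx=2.9,fy=2.9,interpolation=cv2.INTER_CUBIC)
im2=cv2.resize(w['im'][:,:,::-1],None,fx=.57,fy=.57)
H=max(im.shape[0],im2.shape[0]);pad=lambda i:cv2.copyMakeBorder(i,0,H-i.shape[0],0,0,0)
o=np.hstack([pad(im),pad(im2)]);o=cv2.resize(o,None,fx=790/o.shape[1],fy=790/o.shape[1]);cv2.imwrite('pics/m3.png',o)
print('front',go([.57,-.1095,.135],86.6),'trough',go([.6305,-.1125,.135],86.6))
E
```

```text
[ 0.54954469 -0.11047949  0.13313902] 0.036126645385203396 60.76536566019058 [-0.26173296  0.02384407 -3.05988915]
front (array([-20.4,   2.2,  -1.9]), np.float64(-0.1)) trough (array([-80.9,   2.9,  -2.1]), np.float64(-0.1))
```

View pics/m3.png

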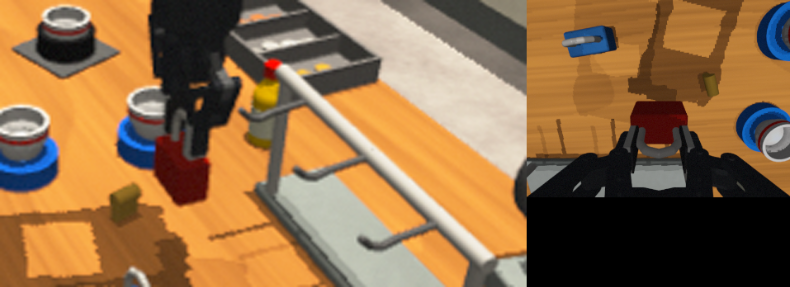

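>>> {"name": "arm_command", "arguments": {
  "translation": [
    [-10,2,-2],
    [-20,2,-2],
    [-30,2,-2],
    [-40,2,-2],
    [-50,3,-2],
    [-60,3,-2],
    [-70,3,-2],
    [-81,3,-2],
    [-81,3,-2],
    [-81,3,-2],
    [-81,3,-2]
  ],
  "spin": [0,0,0,0,0,0,0,0,0,0,0],
  "fingers": [34,34,34,34,34,34,34,34,34,34,34]
}}

```text
t: 25.08
position: [0.632, -0.1129, 0.1358]
orientation: [0.03, 1.0, 0.0, -0.001]
contact_force: [0.3, 0.2, -3.6]
width: 0.0365
gripper_force: 60.8
```

```bash
python3 - <<'E'
from h import *
b=snap('side')
s=env.state();print(s['position'],s['width'],s['gripper_force'],s['contact_force'])
cv2.imwrite('pics/m4.png',cv2.resize(b['im'][160:270,280:430,::-1],None,fx=5,fy=5,interpolation=cv2.INTER_CUBIC))
print('trough',go([.6305,-.1125,.1157],86.6))
E
```

```text
[ 0.63181284 -0.11290527  0.13578423] 0.03649198838939497 60.75793817639351 [-0.90473325  0.84200885 -3.38860824]
trough (array([ 1.3,  0.3, 20.1]), np.float64(-0.1))
```

View pics/m4.png

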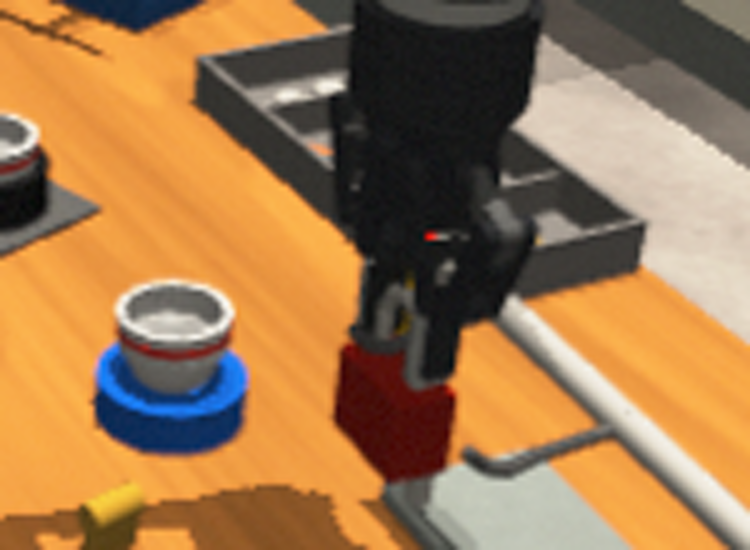

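The hook tip shows through the shackle at (360,335), so the shackle is threaded on hook 1. Lower and release.

>>> {"name": "arm_command", "arguments": {
  "translation": [
    [1,0,5],
    [1,0,10],
    [1,0,15],
    [1,0,18],
    [1,0,20],
    [1,0,20],
    [1,0,20]
  ],
  "spin": [0,0,0,0,0,0,0],
  "fingers": [34,34,34,34,34,34,34]
}}

```text
t: 25.72
position: [0.6311, -0.1129, 0.1176]
orientation: [0.03, 1.0, 0.0, -0.001]
contact_force: [-4.7, 0.8, 5.0]
width: 0.0363
gripper_force: 61.8
```

>>> {"name": "arm_command", "arguments": {
  "translation": [
    [0,0,0],
    [0,0,0],
    [0,0,0],
    [0,0,0],
    [0,0,-10],
    [0,0,-30],
    [0,0,-60],
    [0,0,-90],
    [30,0,-110],
    [60,0,-110],
    [60,0,-110],
    [60,0,-110]
  ],
  "spin": [0,0,0,0,0,0,0,0,0,0,0,0],
  "fingers": [42,48,60,70,70,70,70,70,70,70,70,70]
}}

```text
t: 26.72
position: [0.5708, -0.1092, 0.2271]
orientation: [0.031, 1.0, -0.0, 0.0]
contact_force: [0.2, -0.1, 0.8]
width: 0.07
gripper_force: 0.0
```

```bash
python3 - <<'E'
from h import *
b=snap('side');a=grad(snap('scene'));grad(b);c=grad(snap('wrist'))
s=env.state();print(s['t'],s['position'],s['contact_force'])
# red centroid in both views
P=[]
for k in (a,b):
    h=cv2.cvtColor(k['im'],cv2.COLOR_RGB2HSV);u0=proj(k,[.63,-.112,.09])[0]
    m=((h[...,0]<6)|(h[...,0]>174))&(h[...,1]>150)&(h[...,2]>40)
    y,x=np.nonzero(m);ok=np.hypot(x-u0[0],y-u0[1])<30;P.append((k,(x[ok].mean(),y[ok].mean())));print(ok.sum())
print('red body centroid',tri(P))
for n,p in dict(blue=[.4641,-.197],yel=[.4564,-.362]).items(): print(n,fitlock([a,b],p,dz=.003,dxy=.03),fitlock([c],p,dz=1e-4))
print(go([.4641,-.197,.16],90+6.1))
E
```

```text
26.8667 [ 0.57281114 -0.10952366  0.22661475] [ 0.70579559 -0.48743392 -0.32308316]
153
479
red body centroid (array([ 0.62969192, -0.11392568,  0.09687886]), np.float64(0.0011763347670343417))
blue (array([ 0.4653, -0.198 ,  0.0438,  0.0642]), 368) (array([ 0.4654, -0.1971,  0.0441,  0.0796]), 302)
  return _methods._mean(a, axis=axis, dtype=dtype,
  ret = ret.dtype.type(ret / rcount)
Traceback (most recent call last):
  File "h.py", line 54, in fitlock
    return r.x.round(4),round(-r.fun)
                        ~~~~~^^^^^^^^
ValueError: cannot convert float NaN to integer
```

>>> {"name": "arm_command", "arguments": {
  "translation": [
    [30,-25,10],
    [60,-50,30],
    [90,-80,50],
    [103,-94,66],
    [103,-94,66],
    [103,-94,66],
    [103,-94,66],
    [103,-94,66],
    [103,-94,66]
  ],
  "spin": [-4,-8,-8.6,-8.6,-8.6,-8.6,-8.6,-8.6,-8.6],
  "fingers": [85,85,85,85,85,85,85,85,85]
}}

```text
t: 27.62
position: [0.4653, -0.1968, 0.1614]
orientation: [-0.045, 0.999, -0.001, 0.001]
contact_force: [0.0, -0.1, 0.6]
width: 0.0851
gripper_force: 0.0
```

```bash
python3 - <<'E'
from h import *
c=grad(snap('wrist'))
x,q=fitlock([c],[.4645,-.197],dz=1e-4);print(x,q,c['s']['position'])
print(go([.4645,-.197,.048],90+np.degrees(x[3])),go([x[0],x[1],.048]))
E
```

```text
[ 0.464  -0.1975  0.0439  0.1096] 246 [ 0.46526213 -0.19680202  0.16140379]
(array([ 7.000e-01, -1.000e-01,  1.133e+02]), np.float64(-1.1)) (array([  1.2,  -0.6, 113.3]), 0)
```

>>> {"name": "arm_command", "arguments": {
  "translation": [
    [1,0,30],
    [1,0,60],
    [1,0,85],
    [1,0,100],
    [1,0,113],
    [1,0,113],
    [1,0,113],
    [1,0,113]
  ],
  "spin": [-1,-1,-1,-1,-1,-1,-1,-1],
  "fingers": [85,85,85,85,85,85,85,85]
}}

```text
t: 28.33
position: [0.4635, -0.1972, 0.0483]
orientation: [-0.054, 0.999, -0.001, 0.001]
contact_force: [0.9, -0.3, -0.0]
width: 0.0848
gripper_force: 0.0
```

>>> {"name": "arm_command", "arguments": {
  "translation": [
    [0,0,0],
    [0,0,0],
    [0,0,0],
    [0,0,0],
    [0,0,0],
    [0,0,0],
    [0,0,0],
    [0,0,0],
    [0,0,0],
    [0,0,0],
    [0,0,0]
  ],
  "spin": [0,0,0,0,0,0,0,0,0,0,0],
  "fingers": [34,34,34,34,34,34,34,34,34,34,34]
}}

```text
t: 29.25
position: [0.4629, -0.1975, 0.0482]
orientation: [-0.053, 0.999, -0.0, 0.001]
contact_force: [-0.5, -0.2, 5.8]
width: 0.0364
gripper_force: 59.4
```

>>> {"name": "arm_command", "arguments": {
  "translation": [
    [0,0,-15],
    [0,0,-40],
    [0,0,-70],
    [0,0,-87],
    [-30,0,-87],
    [-60,-5,-87],
    [-80,-5,-87],
    [-80,-5,-87],
    [-80,-5,-87],
    [-80,-5,-87],
    [-80,-5,-87]
  ],
  "spin": [0,0,0,0,4,8,9.6,9.6,9.6,9.6,9.6],
  "fingers": [34,34,34,34,34,34,34,34,34,34,34]
}}

```text
t: 30.17
position: [0.5403, -0.1929, 0.1329]
orientation: [0.031, 1.0, 0.001, -0.002]
contact_force: [-0.1, 0.6, -3.5]
width: 0.0361
gripper_force: 60.8
```

```bash
python3 - <<'E'
from h import *
s=env.state();print(s['position'],s['width'],s['gripper_force'],s['contact_force'])
print('front',go([.57,-.203,.135],86.6),'trough',go([.625,-.2065,.135],86.6))
E
```

```text
[ 0.54032665 -0.19287956  0.13294583] 0.03613937126974868 60.79256325960159 [-0.08803741  0.62463272 -3.48176338]
front (array([-30.2,  -8.3,  -2.2]), np.float64(-0.1)) trough (array([-85.3,  -8.4,  -2.4]), np.float64(-0.1))
```

>>> {"name": "arm_command", "arguments": {
  "translation": [
    [-10,-8,-2],
    [-20,-8,-2],
    [-30,-8,-2],
    [-40,-8,-2],
    [-50,-8,-2],
    [-60,-8,-2],
    [-70,-8,-2],
    [-80,-8,-2],
    [-85,-8,-2],
    [-85,-8,-2],
    [-85,-8,-2]
  ],
  "spin": [0,0,0,0,0,0,0,0,0,0,0],
  "fingers": [34,34,34,34,34,34,34,34,34,34,34]
}}

```text
t: 31.08
position: [0.6266, -0.2065, 0.136]
orientation: [0.03, 1.0, 0.0, -0.0]
contact_force: [-0.0, -0.4, -2.5]
width: 0.0365
gripper_force: 60.9
```

>>> {"name": "arm_command", "arguments": {
  "translation": [
    [0,0,5],
    [0,0,10],
    [0,0,15],
    [0,0,18],
    [0,0,20],
    [0,0,20],
    [0,0,20]
  ],
  "spin": [0,0,0,0,0,0,0],
  "fingers": [34,34,34,34,34,34,34]
}}

```text
t: 31.67
position: [0.6259, -0.2064, 0.1176]
orientation: [0.031, 1.0, 0.0, -0.001]
contact_force: [-5.2, 1.5, 4.9]
width: 0.0366
gripper_force: 61.7
```

```bash
python3 - <<'E'
from h import *
b=snap('side')
s=env.state();print(s['position'],s['width'],s['gripper_force'],s['contact_force'])
cv2.imwrite('pics/m5.png',cv2.resize(b['im'][160:290,300:460,::-1],None,fx=4.5,fy=4.5,interpolation=cv2.INTER_CUBIC))
E
```

```text
[ 0.62592895 -0.20644746  0.11754488] 0.03661031614568684 61.74189046025276 [-4.62084446  1.6351021   6.25492367]
```

View pics/m5.png

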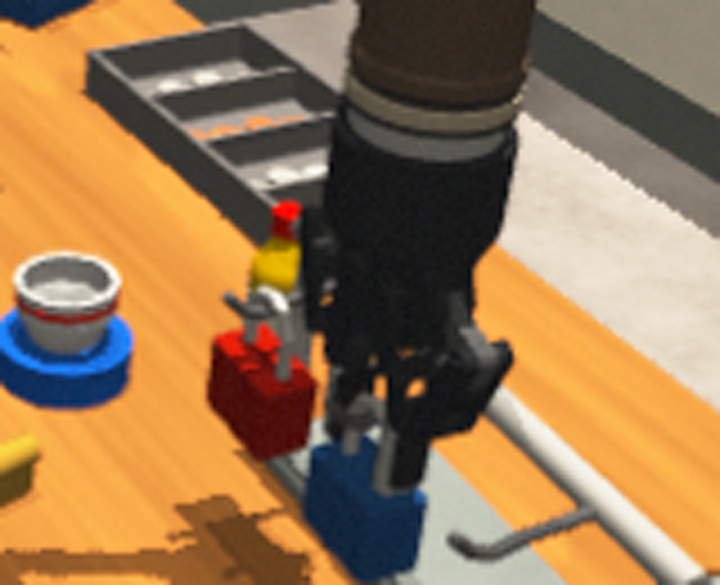

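Red hangs on hook 1 at (262,390) and blue is on hook 2 at (365,505). Release, then go on to brass.

>>> {"name": "arm_command", "arguments": {
  "translation": [
    [0,0,0],
    [0,0,0],
    [0,0,0],
    [0,0,0],
    [0,0,-10],
    [0,0,-30],
    [0,0,-60],
    [0,0,-90],
    [30,0,-110],
    [60,0,-110],
    [60,0,-110],
    [60,0,-110]
  ],
  "spin": [0,0,0,0,0,0,0,0,0,0,0,0],
  "fingers": [42,48,56,60,60,60,60,60,60,60,60,60]
}}

```text
t: 32.72
position: [0.5658, -0.2029, 0.2272]
orientation: [0.031, 1.0, -0.0, 0.0]
contact_force: [0.5, -0.4, 0.2]
width: 0.06
gripper_force: 0.0
```

```bash
python3 - <<'E'
from h import *
a,b=grad(snap('scene')),grad(snap('side'))
print(fitlock([a,b],[.4564,-.362],dz=.003,dxy=.03))
print(go([.4564,-.362,.16],94.7),env.state()['position'])
E
```

```text
(array([ 0.4571, -0.3594,  0.041 , -0.0444]), 284)
(array([ 101.3, -165.3,   66.7]), np.float64(-8.2)) [ 0.5675033  -0.20316885  0.22680035]
```

>>> {"name": "arm_command", "arguments": {
  "translation": [
    [20,-35,10],
    [40,-70,30],
    [60,-105,50],
    [80,-140,66],
    [101,-165,66],
    [101,-165,66],
    [101,-165,66],
    [101,-165,66],
    [101,-165,66],
    [101,-165,66]
  ],
  "spin": [-4,-8,-8.2,-8.2,-8.2,-8.2,-8.2,-8.2,-8.2,-8.2],
  "fingers": [85,85,85,85,85,85,85,85,85,85]
}}

```text
t: 33.65
position: [0.4574, -0.3607, 0.1607]
orientation: [-0.042, 0.999, -0.0, 0.0]
contact_force: [-0.4, -0.1, 0.2]
width: 0.085
gripper_force: 0.0
```

```bash
python3 - <<'E'
from h import *
c=grad(snap('wrist','w8'));a,b=grad(snap('scene')),grad(snap('side'))
x,q=fitlock([c],[.4564,-.362],dz=1e-4,dxy=.02);print(x,q,c['s']['position'],fitlock([c],[.4564,-.362],dz=1e-4,dxy=.05,dyaw=.8),fitlock([a,b,c],[.4564,-.362]))
print(go([x[0],x[1],.048],90+np.degrees(x[3])))
E
```

```text
[ 0.455  -0.3623  0.0439  0.1142] 155 [ 0.45736766 -0.36068255  0.16067172] (array([ 0.455 , -0.3623,  0.0439,  0.1139]), 155) (array([ 0.4554, -0.362 ,  0.0426,  0.1061]), 174)
(array([  2.1,  -1.5, 112.6]), np.float64(-1.7))
```

>>> {"name": "arm_command", "arguments": {
  "translation": [
    [1.5,-1,30],
    [1.5,-1,60],
    [1.5,-1,85],
    [1.5,-1,100],
    [1.5,-1,112],
    [1.5,-1,112],
    [1.5,-1,112],
    [1.5,-1,112]
  ],
  "spin": [-1,-1,-1,-1,-1,-1,-1,-1],
  "fingers": [85,85,85,85,85,85,85,85]
}}

```text
t: 34.47
position: [0.4556, -0.3633, 0.0496]
orientation: [-0.05, 0.999, -0.001, 0.001]
contact_force: [0.7, -0.3, 0.2]
width: 0.0847
gripper_force: 0.0
```

>>> {"name": "arm_command", "arguments": {
  "translation": [
    [0,0,0],
    [0,0,0],
    [0,0,0],
    [0,0,0],
    [0,0,0],
    [0,0,0],
    [0,0,0],
    [0,0,0],
    [0,0,0],
    [0,0,0],
    [0,0,0]
  ],
  "spin": [0,0,0,0,0,0,0,0,0,0,0],
  "fingers": [34,34,34,34,34,34,34,34,34,34,34]
}}

```text
t: 35.38
position: [0.4549, -0.3628, 0.0493]
orientation: [-0.05, 0.999, -0.0, 0.0]
contact_force: [-0.8, 2.5, 4.8]
width: 0.0363
gripper_force: 59.4
```

>>> {"name": "arm_command", "arguments": {
  "translation": [
    [0,0,-15],
    [0,0,-40],
    [0,0,-70],
    [0,0,-87],
    [-30,20,-87],
    [-60,40,-87],
    [-80,50,-87],
    [-80,50,-87],
    [-80,50,-87],
    [-80,50,-87],
    [-80,50,-87]
  ],
  "spin": [0,0,0,0,4,8,9,9,9,9,9],
  "fingers": [34,34,34,34,34,34,34,34,34,34,34]
}}

```text
t: 36.3
position: [0.5278, -0.3051, 0.1344]
orientation: [0.029, 1.0, 0.0, -0.001]
contact_force: [0.3, 0.4, -3.3]
width: 0.0362
gripper_force: 60.6
```

```bash
python3 - <<'E'
from h import *
s=env.state();print(s['position'],s['width'],s['gripper_force'],s['contact_force'])
print('front',go([.56,-.2975,.135],86.6),'trough',go([.6195,-.301,.135],86.6))
E
```

```text
[ 0.52776285 -0.30508877  0.13437232] 0.03617564463781447 60.59372663497925 [ 0.28978266  0.43844029 -3.30488551]
front (array([-31.7,   9.4,  -0.7]), np.float64(0.1)) trough (array([-91.3,   9.4,  -0.8]), np.float64(0.1))
```

>>> {"name": "arm_command", "arguments": {
  "translation": [
    [-10,9,-2],
    [-20,9,-2],
    [-30,9,-2],
    [-40,9,-2],
    [-50,9,-2],
    [-60,9,-2],
    [-70,9,-2],
    [-80,9,-2],
    [-91,9,-2],
    [-91,9,-2],
    [-91,9,-2],
    [-91,9,-2]
  ],
  "spin": [0,0,0,0,0,0,0,0,0,0,0,0],
  "fingers": [34,34,34,34,34,34,34,34,34,34,34,34]
}}

```text
t: 37.3
position: [0.62, -0.3009, 0.1368]
orientation: [0.029, 1.0, 0.0, -0.001]
contact_force: [-0.3, 0.3, -1.8]
width: 0.0364
gripper_force: 60.7
```

>>> {"name": "arm_command", "arguments": {
  "translation": [
    [0,0,5],
    [0,0,10],
    [0,0,15],
    [0,0,18],
    [0,0,19],
    [0,0,19],
    [0,0,19]
  ],
  "spin": [0,0,0,0,0,0,0],
  "fingers": [34,34,34,34,34,34,34]
}}

```text
t: 37.88
position: [0.6198, -0.301, 0.1182]
orientation: [0.029, 1.0, 0.0, -0.001]
contact_force: [-2.5, 1.0, -0.8]
width: 0.0361
gripper_force: 61.1
```

>>> {"name": "arm_command", "arguments": {
  "translation": [
    [0,0,0],
    [0,0,0],
    [0,0,0],
    [0,0,0],
    [0,0,-10],
    [0,0,-30],
    [0,0,-60],
    [0,0,-90],
    [30,0,-120],
    [60,0,-150],
    [80,0,-180],
    [80,0,-180]
  ],
  "spin": [0,0,0,0,0,0,0,0,0,0,0,0],
  "fingers": [42,48,56,60,60,60,60,60,60,60,60,60]
}}

```text
t: 38.88
position: [0.5409, -0.2986, 0.3079]
orientation: [0.029, 1.0, -0.004, 0.005]
contact_force: [1.6, -0.8, 1.6]
width: 0.0599
gripper_force: 0.0
```

>>> {"name": "arm_command", "arguments": {
  "translation": [
    [40,20,0],
    [80,40,0],
    [120,60,0],
    [120,60,0],
    [120,60,0],
    [120,60,0],
    [120,60,0]
  ],
  "spin": [0,0,0,0,0,0,0],
  "fingers": [60,60,60,60,60,60,60]
}}

```text
t: 39.47
position: [0.4259, -0.2307, 0.2994]
orientation: [0.029, 1.0, -0.001, 0.001]
contact_force: [0.6, -0.9, 1.0]
width: 0.06
gripper_force: 0.0
```

```bash
python3 - <<'E'
from h import *
a,b=grad(snap('scene')),grad(snap('side'));print(env.state()['t'])
for n,p in dict(A=[.4665,.081],B=[.4505,.3112],C=[.6155,.06]).items():
    print(n,'ring',fitcirc([a,b],p+[.025],(.04,),dxy=.03,dz=.001),'bowl',fitcirc([a,b],p+[.064],(.03,.026),dxy=.03,dz=.004))
print('stack',fitcirc([a,b],[.614,.298,.052],(.03,.026),dz=.01))
i=cv2.resize(b['im'][150:390,150:470,::-1],None,fx=2.45,fy=2.45,interpolation=cv2.INTER_CUBIC);cv2.imwrite('pics/m6.png',i[:590])
E
```

```text
39.5667
A ring (array([0.4661, 0.0794, 0.0253]), 369) bowl (array([0.4692, 0.0813, 0.0611]), 749)
B ring (array([0.4528, 0.3096, 0.0251]), 373) bowl (array([0.4529, 0.3106, 0.0606]), 732)
C ring (array([0.615 , 0.0594, 0.0255]), 380) bowl (array([0.6173, 0.059 , 0.0614]), 742)
stack (array([0.6173, 0.2937, 0.0532]), 753)
```

View pics/m6.png

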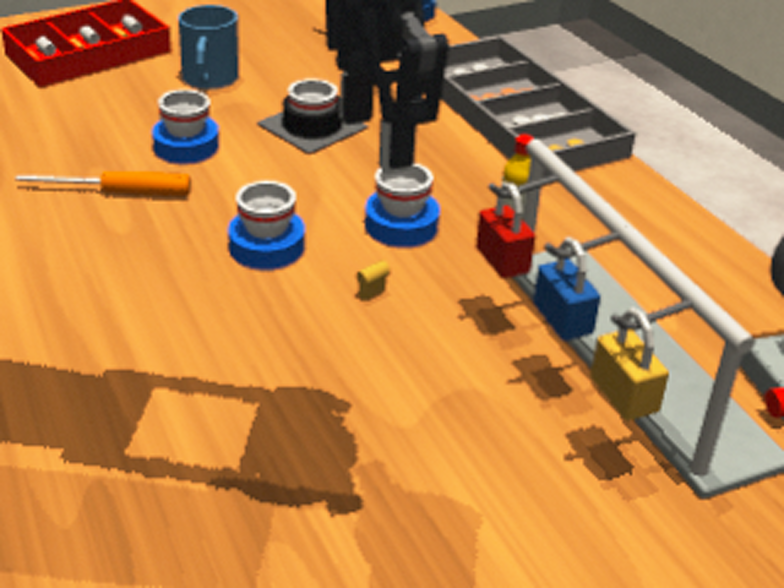

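All three padlocks hang on their hooks at (505,240), (567,300) and (630,375). The bowls are seated level in the three rings, and one bowl is left in the stand.

```bash
python3 -c "
from plant import env
print(env.finish_job())"
```

```text
the job is handed in; nothing more can be done
None
```

I handed the job in at about 40 s: the three rings each hold an upright, centred bowl, the fourth bowl is still in its stand, the three padlocks hang one to a hook, and the other things on the bench were left alone.

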